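Break the dry chamber's stuck lid free with its lifting hook and hold it ajar

TASK

Lift the lifting hook with the orange grip up and off the bench stand, catch the wire bail on the dry chamber's lid with it and pull until the sticking gasket lets go. Do not let the lid fly up: finish while still holding the hook, steady, with the lid hanging on it just ajar, about 3 cm open at its front edge, so that the chamber can draw air. Touch the chamber with the hook only, and leave the multimeter, the solder reel and the capacitor where they stand.

Things in the scene. Friction and masses are not known exactly. Their poses are not given: they have to be found in the camera images.
- lifting_hook: Lifting hook, loose, about 0.11 kg, hanging on the stand, z up. Orange grip: upright plate 14 mm thick (x), 44 mm wide (y), z = -28 to +56 mm. Origin in the middle of its solid lower part: grasp here from above, fingers closing along y on the two flat side edges. Below it a 7 mm steel rod goes down, cranks back to x = -14 mm and ends in a J whose foot points to +x.
- grip_hole (a point): middle of the hole in the orange grip by which the lifting hook hangs, 29 mm above its origin. The hole is 24 mm wide (y) and 34 mm high; the stand's arm passes through it along x and carries the hole's upper edge.
- seat (a point): top of the J's foot on the lifting hook, where a bail lies when lifted: 101.5 mm straight below the hook's origin. Foot: 7 mm rod along x, its underside 7 mm below this point. Its upturned tip (x = +15 mm) ends 9 mm above this point, the rod's back is at x = -14 mm (axes), so a 6 mm bail has some 8 mm of play to either side.
- tool_stand: Steel bench stand, fixed; origin under the middle of its 140 x 110 mm foot plate, z up. A 14 mm post at x = +30 mm stands 313 mm high; from it an 8 mm round arm runs along -x at z = 270 mm (axis). The lifting hook hangs on it about 32 mm on the -x side of the origin, its own axes parallel to the stand's. A roll of brown tape hangs on its second arm, behind the post.
- hook_end (a point): end of the stand's arm, its upturned tip: at x = -59 mm, z = 279 mm of the stand (axis; the tip's top is 9 mm above the top of the level arm). The lifting hook comes free when raised about 18 mm (10 to 25 mm pass) and drawn off along the stand's -x past this tip.
- dry_chamber: Dry chamber for moisture-sensitive parts, heavy and fixed: grey cast box 190 (x) x 150 (y) mm, black gasket on its rim 90 mm up, blue-framed glass lid. Origin under the middle of the box; x points from the front (round humidity dial) to the hinge at the back, z up.
- lid (a joint): Opening angle of the lid, rad: 0 shut (at the start), grows as the front rises. The gasket sticks: the upward pull at the bail must pass a peak of 12 to 18 N in the bail's first 2 mm of rise; then it lets go with a jump of some 4 mm, and beyond 8 mm only the lid's weight (3 to 5 N at the bail) is left, with which it sinks back if let go. 0.15 rad is 3 cm at the front edge.
- lid_hinge (a point): point on the lid's hinge axis (along the chamber's y), 105 mm behind the chamber's origin and 90.5 mm high. The lid reaches 206 mm forward from it, is 14 mm thick and 162 mm wide.
- bail (a point): middle of the bail, on the axis of its level top wire: an arch of 6 mm steel wire standing across the lid near its front, along the chamber's y, 172 mm in front of the hinge. The wire's underside is 34 mm above the lid's top; the opening is 58 mm wide (level part 40 mm). With the lid shut its axis is 141.5 mm above the bench.
- multimeter: blue hand multimeter lying on the bench, 152 x 78 x 48 mm, loose; origin in the middle of its underside. A bystander.
- solder_reel: big reel of solder standing on end, diameter 72 mm, 68 mm high, loose; origin in the middle of its underside. A bystander.
- capacitor: dark blue electrolytic capacitor, diameter 35 mm, 56 mm high, standing, loose; origin in the middle of its underside. A bystander.

How it is judged:
By the outcome, as a careful person would: the job done as asked, in the order asked, and still so for the second after the job is handed in, while the arm keeps its last pose, push and grip.
It also fails if it takes over 43 s, if anything falls off the work surface, if the arm or the gripper's body presses on something with over 40 N, if the wrist force passes 120 N, or if a joint passes its speed limit or range.

ROBOT

A 6-joint arm with a two-finger parallel gripper is mounted at the origin on a cart in front of the work surface, level with it; the furniture and walls round the work are solid. World frame = base frame: x ahead of the robot, y to its left, z up, the work surface at z = 0. Lengths are in mm, angles in rad, forces in N, time in s.
With the tool pointing down it reaches from about 325 to 900 mm from the base axis. Payload 6.1 kg.
Tool frame: the origin (TCP) lies midway between the tips of the shut fingers; the grasp point (between the pads) lies 19 mm behind it; z points along the fingers, y is the direction in which the jaws open and shut (so a half turn about z gives the same grasp; the last joint's range is limited). The gripper opens to 87 mm and grips with 3 to 60 N. Pads are 19 mm wide; open, the fingers measure 117 mm over their backs; the gripper's body (75 mm by 190 mm) begins 51 mm behind the grasp point.
Start: joints at [-0.126, 0.22, 1.526, -0, 1.395, -0.126], TCP at [624.992, -0.003, 184.138] pointing down, gripper open.
Joint ranges: [-2.98, 2.98], [-0.91, 2.08], [0.09, 2.57], [-1.24, 4.39], [0.2, 2.65], [-2.68, 2.68]. Speed limits (rad/s): [2.57, 2.57, 3.01, 3.14, 3.14, 3.14].

INTERFACE

Orientations are given as a unit quaternion [x, y, z, w].
In Python, from station import r gives the robot as it stands.
- The arm moves only by the tool apply_moves, never from a script. Its argument "targets" is a list of rows, each a list of 2 entries, a list of its own where there are three numbers: the shift along the tool's x, y, z in m, then the turn, a rotation vector about the tool's x, y, z in degrees. A call has 1 to 5 rows; each row is the pose to reach, as a shift and turn from the pose commanded when the call began, along the tool's axes at that moment; what a row does not reach only later rows make up. A row lasts 1/8 s, in which the tool goes at most 62.5 mm and 10.7 degrees, less where a joint would pass 70% of its speed; a pose out of reach is approached as far as the arm can. A call with a gripper value outside its range is refused whole. "fingers" is the closure in counts, from 0 (fully open) to 255 (shut), set as the call begins (left out, the last holds). The fingers move at their own pace and stop on an object; "squeeze" is the grip in N (left out, the last holds). Time passes only in rows, so rows that repeat a pose let the fingers close. It gives the time, the measured TCP pose, the force and the opening at its end, in the units of the state.
- r.observe(): the state, without advancing time (a new reading comes with each control period).
- r.snapshot(name): name is "scene" or "side" or "wrist"; returns (picture, depth): 420x560x3 uint8, red, green, blue; 420x560 float32, mm along the optical axis (not along the pixel's ray), 0 where there is no reading.
- r.camera_params(name): a dict with "fx", "fy", "cx", "cy" (pixels), "world_to_cam" (4x4, takes a point from world to camera coordinates). Camera axes: x right, y down, z forward; pixel columns grow to the right and rows downward; lengths in mm; the calibration is good to about 2 mm. The wrist camera is an equidistant fisheye: a pixel r from the principal point sees the ray r / f radians off the axis. A picture is of the moment at which its call begins: read the wrist's pose just before it. camera_params takes no time and is no camera call; for the wrist camera it gives the pose at the moment of the call.
- r.close_job(): hands the job in, once; it reports no verdict.
The state is a dict: "t": time; "joint_pos": joint angles; "qvel": joint speeds; "tau": joint torques, N m; "position": TCP position; "tool_rot": TCP orientation; "contact_force": force on the tool from outside, world axes, zero at the start; "torque": the same for the moment, N m; "opening": opening from 0.0 (shut) to 1.0 (fully open).
Only numpy, scipy, OpenCV 4.12 (cv2) and the standard library are available. Lean on these libraries where they do the work, as an engineer would, in place of code of your own. Each camera call takes 0.05 s, during which the arm holds its last target. There are 200 camera calls.

## Working session

There is one attempt and no reset: what is moved stays moved. The work goes in short steps, Python scripts to look and compute and a tool call to move; the robot and the scene stay as the last step left them, time stands still between calls to the robot, and variables do not carry over. Pictures are saved under pics/ and viewed, about 8 in all and at most 12, crops included, and the job is handed in when it is done.

Besides the shell and the picture viewer there is one more tool, called after "Emit:" in YAML: its name, and indented under it one key for each argument. apply_moves: Moves the arm, as the interface text tells. Its arguments: {"type":"object","properties":{"targets":{"type":"array","items":{"type":"array"}},"fingers":{"type":"number"},"squeeze":{"type":"number"}},"required":["targets"]}

```bash
ls; mkdir -p pics; python3 - <<'E'
from station import r
import cv2,numpy as np
print(r.observe())
for n in("scene","side"):
    p,d=r.snapshot(n); cv2.imwrite(f"pics/{n}0.png",p[:,:,::-1]); np.save(f"pics/{n}0.npy",d)
    c=r.camera_params(n); print(n,c)
E
```

```text
pics
{'t': 0.0, 'joint_pos': array([-1.26124182e-01,  2.21230822e-01,  1.52758273e+00, -1.01499653e-05,
        1.39472125e+00, -1.26080166e-01]), 'qvel': array([ 0.0020207 ,  0.00014189, -0.00038796, -0.00011441,  0.00125398,
       -0.00050284]), 'tau': array([-1.67445501e-05, -4.94609964e+01, -3.87383544e+01,  6.99962187e-02,
        5.70271199e-02, -1.42064664e-04]), 'position': array([6.24310309e+02, 6.46711091e-02, 1.83049456e+02]), 'tool_rot': array([ 7.07121378e-01,  7.07091517e-01, -5.98787982e-04, -7.64496761e-04]), 'contact_force': array([-0.54578243,  1.07496414,  0.75789812]), 'torque': array([ 0.01165682, -0.01546338, -0.00851891]), 'opening': 0.9960599014710273}
scene {'fx': 393.13447223649456, 'fy': 393.13447223649456, 'cx': 282.0692607070862, 'cy': 208.99715565444723, 'world_to_cam': array([[ 7.21989894e-01, -6.91717584e-01, -1.60429353e-02,
        -4.95199402e+02],
       [-5.03420706e-01, -5.09263517e-01, -6.98010217e-01,
         3.29585281e+02],
       [ 4.74655860e-01,  5.12032669e-01, -7.15908067e-01,
         8.03263525e+02],
       [ 0.00000000e+00,  0.00000000e+00,  0.00000000e+00,
         1.00000000e+00]])}
side {'fx': 466.6615270503628, 'fy': 466.6615270503628, 'cx': 276.001731906376, 'cy': 202.22959211829166, 'world_to_cam': array([[ 9.42552471e-01, -3.34057255e-01, -7.67770969e-04,
        -5.56103868e+02],
       [-1.78869307e-01, -5.02741308e-01, -8.45728649e-01,
         1.54107232e+02],
       [ 2.82135801e-01,  7.97280959e-01, -5.33612652e-01,
         1.18375808e+03],
       [ 0.00000000e+00,  0.00000000e+00,  0.00000000e+00,
         1.00000000e+00]])}
```

View pics/scene0.png

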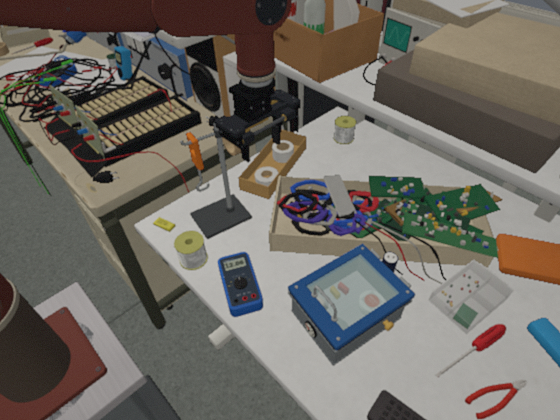

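View pics/side0.png

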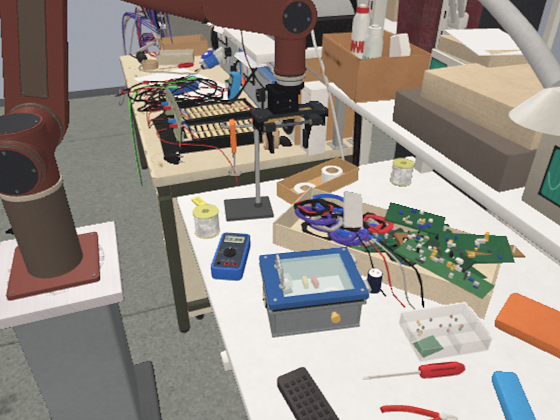

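```bash
cat > h.py <<'E'
import cv2,numpy as np
def world(c,d,mask):
    v,u=np.nonzero(mask&(d>0)); z=d[v,u]
    P=np.c_[(u-c["cx"])/c["fx"]*z,(v-c["cy"])/c["fy"]*z,z]
    T=c["world_to_cam"]; return (P-T[:3,3])@T[:3,:3]
def plane(c,uv,h):
    uv=np.atleast_2d(uv).astype(float); T=c["world_to_cam"]; R=T[:3,:3]
    D=np.c_[(uv[:,0]-c["cx"])/c["fx"],(uv[:,1]-c["cy"])/c["fy"],np.ones(len(uv))]@R
    o=-R.T@T[:3,3]; return o+D*((h-o[2])/D[:,2])[:,None]
def rect(P): 
    (c,s,a)=cv2.minAreaRect(P[:,:2].astype(np.float32)); return np.round(c,1),np.round(s,1),round(a,1),np.round(cv2.boxPoints((c,s,a))).tolist()
def boxmask(shape,x0,y0,x1,y1):
    m=np.zeros(shape,bool); m[y0:y1,x0:x1]=1; return m
E
python3 - <<'E'
from station import r
from h import *
B={"scene":dict(hook=(182,125,212,180),foot=(185,190,258,240),lid=(280,240,420,350),cap=(380,250,402,278),reel=(170,228,210,272),meter=(212,245,268,318)),
"side":dict(hook=(225,115,242,160),foot=(218,190,280,222),lid=(255,245,372,312),cap=(365,262,386,298),reel=(190,195,222,240),meter=(205,230,255,282))}
for n in B:
    p=cv2.imread(f"pics/{n}0.png"); d=np.load(f"pics/{n}0.npy"); c=r.camera_params(n)
    H,S,V=cv2.split(cv2.cvtColor(p,cv2.COLOR_BGR2HSV)); sh=H.shape
    org=(H<18)&(S>180)&(V>120)&boxmask(sh,*B[n]["hook"])
    W=world(c,d,org); print(n,"hook",org.sum(),np.median(W,0),W.min(0),W.max(0))
    vv,uu=np.nonzero(org); print(" px",uu.mean(),vv.mean(),uu.min(),uu.max(),vv.min(),vv.max())
    bl=(H>98)&(H<118)&(S>150)&boxmask(sh,*B[n]["lid"])
    W=world(c,d,bl); W=W[abs(W[:,2]-104)<6]; print(" lid",len(W),np.median(W[:,2]),rect(W))
    # lid ray-plane
    for k,lo,hi in(("foot",1,25),("cap",45,70),("reel",55,80),("meter",30,60)):
        W=world(c,d,boxmask(sh,*B[n][k])); W=W[(W[:,2]>lo)&(W[:,2]<hi)]
        if k=="foot":
            W=world(c,d,boxmask(sh,*B[n][k])&(V<90)); print(np.percentile(W[:,2],[5,50,95])); W=W[abs(W[:,2]-np.median(W[:,2]))<5]
        print(" ",k,len(W),rect(W) if len(W)>4 else "")
E
```

```text
scene hook 278 [491.35085063  73.12089332 244.8786051 ] [486.05498856  64.6477607  194.53661705] [500.09639691 108.01421901 286.90133002]
 px 194.74820143884892 151.068345323741 186 202 133 169
 lid 2929 105.35900749571151 (array([ 541.8, -357.8]), array([158.9, 206.2]), 79.9, [[426.0, -418.0], [629.0, -454.0], [657.0, -298.0], [454.0, -262.0]])
[ 9.43139012 13.31801045 17.60098184]
  foot 1283 (array([527.4,  79.2]), array([107.7, 135.6]), 79.6, [[451.0, 38.0], [584.0, 14.0], [604.0, 120.0], [470.0, 144.0]])
  cap 162 (array([ 709.4, -345.5]), array([35.6, 37.3]), 20.8, [[686.0, -334.0], [699.0, -369.0], [733.0, -357.0], [719.0, -322.0]])
  reel 604 (array([390.2,  15.7]), array([71.2, 69.1]), 89.2, [[355.0, -19.0], [424.0, -20.0], [425.0, 51.0], [356.0, 52.0]])
  meter 1853 (array([ 422.6, -131.7]), array([154.6,  78.2]), 63.9, [[353.0, -184.0], [424.0, -218.0], [492.0, -79.0], [421.0, -45.0]])
side hook 136 [491.72783848  64.27869699 244.49171818] [486.07157943  58.30956525  35.17404718] [582.12871954 481.42486669 281.94474707]
 px 232.75735294117646 137.13970588235293 230 235 119 152
 lid 1957 101.95633673021459 (array([ 541.1, -360.9]), array([165.4, 203.2]), 79.8, [[426.0, -424.0], [626.0, -460.0], [656.0, -298.0], [456.0, -261.0]])
[ 5.35550999  8.63727119 12.41814768]
  foot 823 (array([527.5,  74.5]), array([112.8, 134.6]), 78.6, [[450.0, 33.0], [582.0, 6.0], [605.0, 116.0], [473.0, 143.0]])
  cap 190 (array([ 713.6, -342.6]), array([54.8, 38.9]), 49.9, [[681.0, -351.0], [711.0, -376.0], [746.0, -334.0], [716.0, -309.0]])
  reel 361 (array([390.2,   9.6]), array([71., 71.]), 20.3, [[345.0, 31.0], [369.0, -36.0], [436.0, -11.0], [411.0, 55.0]])
  meter 1084 (array([ 421.8, -137.8]), array([154.5,  77.8]), 63.6, [[353.0, -190.0], [422.0, -224.0], [491.0, -86.0], [421.0, -51.0]])
```

```bash
python3 - <<'E'
from station import r
from h import *
np.set_printoptions(precision=3,suppress=True)
c=r.camera_params("wrist"); o=r.observe()
from scipy.spatial.transform import Rotation as Ro
R=Ro.from_quat(o["tool_rot"]).as_matrix(); T=c["world_to_cam"]
cp=-T[:3,:3].T@T[:3,3]; print({k:c[k] for k in("fx","cx","cy")}, "cam in tool",R.T@(cp-o["position"]),"axis in tool",R.T@T[2,:3],"camx",R.T@T[0,:3])
# triangulate orange centre
A=[]
for n,uv in(("scene",(194.75,151.07)),("side",(232.76,137.1))):
    c=r.camera_params(n);K=np.array([[c["fx"],0,c["cx"]],[0,c["fy"],c["cy"]],[0,0,1]]);A.append((K@c["world_to_cam"][:3],np.array(uv)))
    print(n,-c["world_to_cam"][:3,:3].T@c["world_to_cam"][:3,3])
X=cv2.triangulatePoints(A[0][0],A[1][0],A[0][1].reshape(2,1),A[1][1].reshape(2,1)).ravel();X=X[:3]/X[3];print(X)
for P,uv in A: 
    q=P@np.r_[X,1];print(q[:2]/q[2]-uv)
E
```

```text
{'fx': 325.19226210127806, 'cx': 282.33762425348544, 'cy': 213.95783829938455} cam in tool [  84.067   -0.248 -200.692] axis in tool [-0.305 -0.001  0.952] camx [-0.001  1.     0.001]
scene [ 142.175 -585.99   797.172]
side [  217.742 -1052.082   761.574]
[501.7   103.1   228.458]
[-0.53   0.918]
[ 0.466 -0.455]
```

Emit:
apply_moves:
  targets:
    - [[0,0,-0.04],[0,0,-10]]
    - [[0,0,-0.08],[0,0,-20]]
    - [[0,0,-0.12],[0,0,-30]]
    - [[0,0,-0.16],[0,0,-40]]
    - [[0,0,-0.2],[0,0,-50]]

```text
t: 0.72
position: [624.7, 0.0, 384.8]
tool_rot: [0.339, 0.941, -0.0, -0.0]
contact_force: [0.7, -0.6, -0.8]
opening: 0.997
```

Emit:
apply_moves:
  targets:
    - [[0.035,-0.004,0.005],[0,0,-8]]
    - [[0.07,-0.007,0.01],[0,0,-16]]
    - [[0.105,-0.011,0.025],[0,0,-24]]
    - [[0.138,-0.014,0.04],[0,0,-30]]
    - [[0.138,-0.014,0.04],[0,0,-30]]

```text
t: 1.35
position: [508.3, 79.1, 342.8]
tool_rot: [0.086, 0.996, 0.0, -0.001]
contact_force: [1.0, 0.6, -0.4]
opening: 1.003
```

```bash
cat >> h.py <<'E'
from station import r
from scipy.spatial.transform import Rotation as Ro
def snapw(name):
    o=r.observe(); c=r.camera_params("wrist"); p,d=r.snapshot("wrist")
    cv2.imwrite(f"pics/{name}.png",p[:,:,::-1]); np.savez(f"pics/{name}.npz",d=d,T=c["world_to_cam"],K=[c["fx"],c["cx"],c["cy"]])
    print("tcp",np.round(o["position"],1),np.round(o["contact_force"],1),"yaw",yaw(o)); return o
def yaw(o):
    x=Ro.from_quat(o["tool_rot"]).as_matrix()[:,0]; return round(float(np.degrees(np.arctan2(x[1],x[0]))),2)
def wrays(name,uv):
    f=np.load(f"pics/{name}.npz"); K=f["K"];T=f["T"];R=T[:3,:3]
    q=(np.atleast_2d(uv).astype(float)-K[1:])/K[0]; th=np.linalg.norm(q,axis=1)+1e-9
    D=np.c_[q*(np.sin(th)/th)[:,None],np.cos(th)]; return -R.T@T[:3,3],D@R
def wplane(name,uv,h):
    o,D=wrays(name,uv); return o+D*((h-o[2])/D[:,2])[:,None]
def wworld(name,mask):
    f=np.load(f"pics/{name}.npz"); d=f["d"]; v,u=np.nonzero(mask&(d>0)); o,D=wrays(name,np.c_[u,v])
    return o+D*(d[v,u]/(D@f["T"][2,:3]))[:,None]
E
python3 -c "
from h import *
snapw('w1')"
```

```text
tcp [508.3  79.1 342.8] [ 1.   0.6 -0.4] yaw 170.12
```

View pics/w1.png

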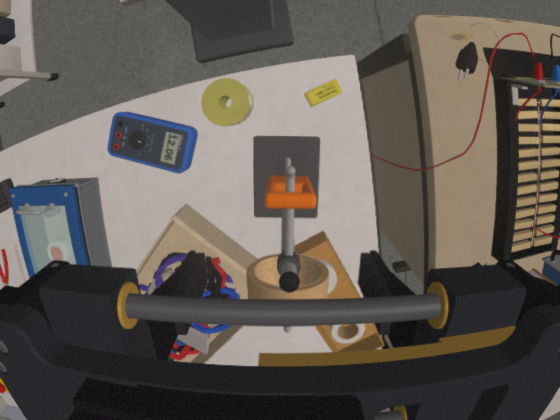

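```bash
python3 - <<'E'
from h import *
np.set_printoptions(precision=1,suppress=True)
n='w1';p=cv2.imread(f"pics/{n}.png");H,S,V=cv2.split(cv2.cvtColor(p,cv2.COLOR_BGR2HSV))
m=(H<14)&(S>180)&(V>150)&boxmask(H.shape,250,165,330,215)
W=wworld(n,m);print(len(W),np.percentile(W,[2,50,98],axis=0))
T=W[W[:,2]>np.percentile(W[:,2],95)-5];print("top",len(T),rect(T),T[:,2].mean())
v,u=np.nonzero(m);print("px",u.min(),u.max(),v.min(),v.max(),rect(wplane(n,np.c_[u,v],284)))
g=(V>60)&(V<110)&(S<40)&boxmask(H.shape,245,130,325,222)
g=((V<90)&(S<60)&boxmask(H.shape,245,130,325,222))
W=wworld(n,g);W=W[W[:,2]<40];print("foot",len(W),np.median(W[:,2]),rect(W))
# bail arm axis in arm region
a=(S<60)&(V>90)&boxmask(H.shape,280,205,298,250)
W=wworld(n,a);W=W[W[:,2]>250];print("arm",len(W),np.median(W,0),np.polyfit(W[:,0],W[:,1],1))
E
```

```text
952 [[487.8  69.3 237.3]
 [494.9  87.  283.1]
 [503.5 107.2 285.1]]
top 727 (array([495.8,  88. ]), array([40.9, 13.4]), 79.6, [[486.0, 69.0], [499.0, 67.0], [506.0, 107.0], [493.0, 109.0]]) 283.3580148001499
px 266 315 181 207 (array([490.8,  88.7]), array([40.7, 22.1]), 80.2, [[476.0, 71.0], [498.0, 67.0], [505.0, 107.0], [483.0, 111.0]])
foot 3177 12.038477275069454 (array([529.4,  80.2]), array([106.9, 137.3]), 79.1, [[452.0, 41.0], [587.0, 15.0], [607.0, 120.0], [472.0, 146.0]])
arm 340 [525.2  82.2 273.3] [ -0.2 170.6]
```

Emit:
apply_moves:
  targets:
    - [[0.014,0.006,0.02],[0,0,0]]
    - [[0.014,0.006,0.05],[0,0,0]]
    - [[0.014,0.006,0.08],[0,0,0]]
    - [[0.014,0.006,0.11],[0,0,0]]
    - [[0.014,0.006,0.121],[0,0,0]]

```text
t: 2.02
position: [497.4, 85.6, 221.5]
tool_rot: [0.088, 0.996, -0.0, -0.001]
contact_force: [-0.5, 0.2, 0.9]
opening: 1.002
```

```bash
python3 - <<'E'
from h import *
n='w2';snapw(n);np.set_printoptions(precision=1,suppress=True)
p=cv2.imread(f"pics/{n}.png");H,S,V=cv2.split(cv2.cvtColor(p,cv2.COLOR_BGR2HSV))
m=(H<14)&(S>180)&(V>150)&boxmask(H.shape,230,100,340,330)
W=wworld(n,m);T=W[abs(W[:,2]-284)<5];print(len(T),rect(T),T[:,2].mean(),T[:,2].max())
E
```

```text
tcp [497.4  85.6 221.5] [-0.5  0.2  0.9] yaw 169.9
944 (array([495.9,  88.4]), array([41.6, 12.8]), 79.6, [[486.0, 69.0], [498.0, 67.0], [506.0, 108.0], [493.0, 110.0]]) 282.9509463746846 285.52915299065575
```

View pics/w2.png

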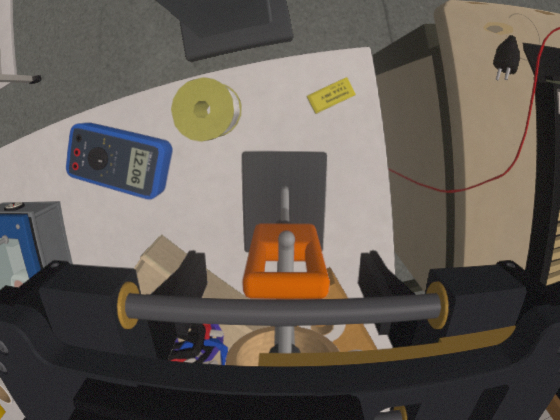

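Emit:
apply_moves:
  targets:
    - [[0.002,0.002,0.002],[0,0,0]]
    - [[0.002,0.002,0.002],[0,0,0]]

```text
t: 2.33
position: [496.8, 88.8, 222.5]
tool_rot: [0.087, 0.996, 0.0, 0.001]
contact_force: [-0.2, 0.8, 0.2]
opening: 1.002
```

Emit:
apply_moves:
  targets:
    - [[0,0,0],[0,0,0]]
    - [[0,0,0],[0,0,0]]
    - [[0,0,0],[0,0,0]]
    - [[0,0,0],[0,0,0]]
    - [[0,0,0],[0,0,0]]
  fingers: 255
  squeeze: 50

```text
t: 2.95
position: [495.9, 88.6, 221.1]
tool_rot: [0.087, 0.996, -0.0, -0.0]
contact_force: [-0.2, -1.6, 0.7]
opening: 0.516
```

Emit:
apply_moves:
  targets:
    - [[0,0,-0.004],[0,0,0]]
    - [[0,0,-0.009],[0,0,0]]
    - [[0,0,-0.014],[0,0,0]]
    - [[0,0,-0.018],[0,0,0]]
    - [[0,0,-0.018],[0,0,0]]

```text
t: 3.58
position: [496.2, 88.7, 239.7]
tool_rot: [0.087, 0.996, 0.0, 0.0]
contact_force: [-0.3, 0.1, -1.7]
opening: 0.498
```

```bash
python3 - <<'E'
from h import *
n='w3';snapw(n);print(r.observe()["opening"]);np.set_printoptions(precision=1,suppress=True)
p=cv2.imread(f"pics/{n}.png");H,S,V=cv2.split(cv2.cvtColor(p,cv2.COLOR_BGR2HSV))
m=(H<14)&(S>180)&(V>150)&boxmask(H.shape,230,100,340,330)
W=wworld(n,m);T=W[W[:,2]>np.percentile(W[:,2],98)-5];print(len(T),rect(T),T[:,2].mean())
E
```

```text
tcp [496.2  88.7 239.7] [-0.3  0.1 -1.7] yaw 170.0
0.5011354260443556
585 (array([494.9,  89.4]), array([41.9, 11.3]), 80.2, [[486.0, 70.0], [497.0, 68.0], [504.0, 109.0], [493.0, 111.0]]) 301.5937753867395
```

Emit:
apply_moves:
  targets:
    - [[0.01,0,0],[0,0,0]]
    - [[0.025,0,0],[0,0,0]]
    - [[0.042,0,0],[0,0,0]]
    - [[0.06,0,0],[0,0,0]]
    - [[0.07,0,0],[0,0,0]]

```text
t: 4.25
position: [425.6, 101.1, 239.1]
tool_rot: [0.087, 0.996, 0.0, 0.0]
contact_force: [0.5, -0.1, -1.5]
opening: 0.501
```

Emit:
apply_moves:
  targets:
    - [[-0.004,-0.02,-0.002],[0,0,0]]
    - [[-0.012,-0.06,-0.005],[0,0,0]]
    - [[-0.021,-0.105,-0.01],[0,0,0]]
    - [[-0.03,-0.155,-0.01],[0,0,0]]
    - [[-0.04,-0.205,-0.01],[0,0,0]]

```text
t: 4.88
position: [430.4, -109.3, 249.4]
tool_rot: [0.087, 0.996, -0.0, 0.001]
contact_force: [0.4, 0.2, -1.7]
opening: 0.498
```

Emit:
apply_moves:
  targets:
    - [[-0.009,-0.05,0],[0,0,0]]
    - [[-0.018,-0.1,0],[0,0,0]]
    - [[-0.027,-0.15,0],[0,0,0]]
    - [[-0.036,-0.2,0],[0,0,0]]
    - [[-0.041,-0.225,0],[0,0,0]]

```text
t: 5.5
position: [431.3, -338.9, 248.9]
tool_rot: [0.088, 0.996, -0.0, -0.0]
contact_force: [0.6, 0.4, -1.0]
opening: 0.5
```

```bash
python3 - <<'E'
from h import *
snapw('w4')
p,d=r.snapshot("scene"); cv2.imwrite("pics/s4.png",p[:,:,::-1]); np.save("pics/s4.npy",d)
E
```

```text
tcp [ 431.3 -338.9  248.9] [ 0.6  0.4 -1. ] yaw 169.88
```

View pics/w4.png

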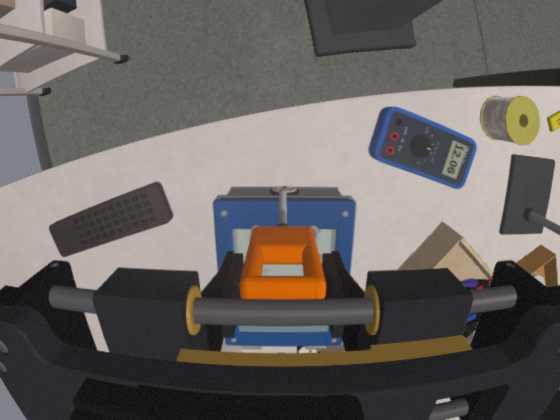

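```bash
python3 - <<'E'
from h import *
np.set_printoptions(precision=1,suppress=True)
n='w4';p=cv2.imread(f"pics/{n}.png");H,S,V=cv2.split(cv2.cvtColor(p,cv2.COLOR_BGR2HSV))
bl=(H>98)&(H<118)&(S>150)&boxmask(H.shape,205,190,365,350)
W=wworld(n,bl);W=W[abs(W[:,2]-104)<6]
a=np.radians(-10);X=np.array([np.cos(a),np.sin(a)]);Y=np.array([-X[1],X[0]])
lx=W[:,:2]@X;ly=W[:,:2]@Y
print("lid z",np.median(W[:,2]),"rect",rect(W)); print("lx",np.percentile(lx,[0,.3,99.7,100]),"ly",np.percentile(ly,[0,.3,99.7,100]))
e=lx<lx.min()+12
for lo in(-1,0): pass
mid=np.percentile(ly,[.3,99.7]).mean(); 
for s in(-70,-40,40,70):
    k=abs(ly-mid-s)<4; print(s,"front",lx[k].min())
rod=(S<60)&(V>90)&boxmask(H.shape,277,192,292,224)
R=wworld(n,rod);R=R[R[:,2]>115];print("rod",len(R),np.median(R@np.c_[[*X,0],[*Y,0],[0,0,1]],0),(R@np.c_[[*X,0],[*Y,0],[0,0,1]]).min(0),(R@np.c_[[*X,0],[*Y,0],[0,0,1]]).max(0))
o=(H<14)&(S>180)&(V>150)&boxmask(H.shape,230,200,340,320)
O=wworld(n,o);O=O[O[:,2]>np.percentile(O[:,2],98)-5];print("grip",rect(O),O[:,2].mean(),np.percentile(O[:,:2]@X,[1,99]),np.percentile(O[:,:2]@Y,[1,99]))
t=r.observe()["position"];print("tcp lx ly",t[:2]@X,t[:2]@Y)
im=cv2.imread("pics/s4.png");cv2.imwrite("pics/s4c.png",cv2.resize(im[225:355,270:430],None,fx=5,fy=4.6,interpolation=cv2.INTER_CUBIC))
d=np.load("pics/s4.npy");c=r.camera_params("scene")
W=world(c,d,boxmask(d.shape,300,262,350,310));L=np.c_[W[:,:2]@X,W[:,:2]@Y,W[:,2]]
k=(L[:,2]>125)&(L[:,2]<150)&(abs(L[:,0]-527)<25);print("bail?",k.sum(),np.percentile(L[k],[5,50,95],axis=0) if k.any() else "")
E
```

```text
lid z 104.54511252195417 rect (array([ 562.7, -362. ]), array([157.3, 161.3]), 80.1, [[470.0, -426.0], [629.0, -453.0], [656.0, -298.0], [497.0, -271.0]])
lx [536.2 556.9 696.8 697.6] ly [-337.3 -335.6 -180.3 -180. ]
-70 front 681.6141774161011
-40 front 675.1470410196331
40 front 674.6675687426291
70 front 551.3973613488478
rod 218 [ 478.3 -258.7  175.7] [ 468.5 -262.3  163.9] [ 482.8 -255.9  221.8]
grip (array([ 430.4, -338.3]), array([41.9, 11.2]), 79.4, [[421.0, -358.0], [432.0, -360.0], [440.0, -319.0], [429.0, -317.0]]) 310.7579130389573 [477.3 487.6] [-279.  -237.8]
tcp lx ly 483.5943023207621 -258.8824082723421
bail? 77 [[ 524.6 -285.5  140.1]
 [ 526.2 -265.1  144.5]
 [ 529.8 -242.5  146.8]]
```

View pics/s4c.png

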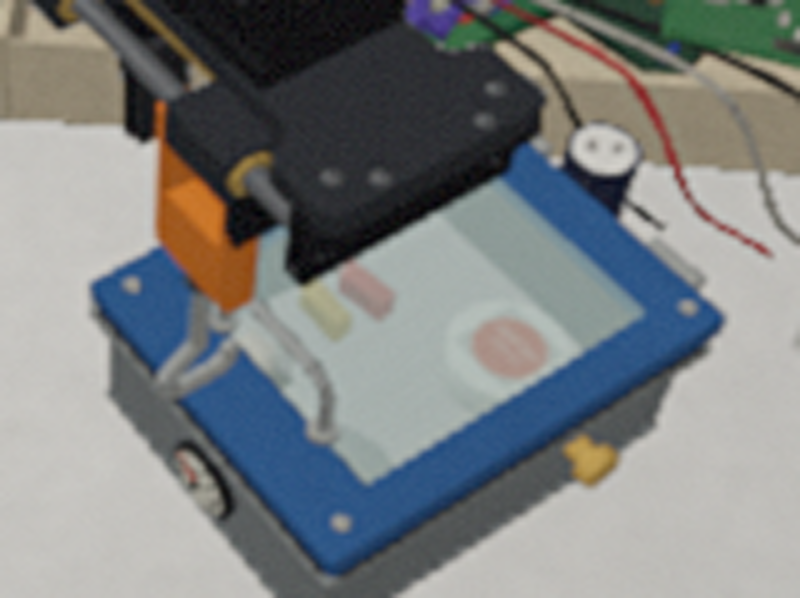

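Emit:
apply_moves:
  targets:
    - [[0,0,0.01],[0,0,0]]
    - [[0,0,0.022],[0,0,0]]
    - [[0,0,0.0335],[0,0,0]]
    - [[0,0,0.0335],[0,0,0]]

```text
t: 6.1
position: [431.5, -335.4, 213.9]
tool_rot: [0.087, 0.996, 0.001, -0.001]
contact_force: [-0.4, -0.2, -1.4]
opening: 0.501
```

```bash
python3 - <<'E'
from h import *
np.set_printoptions(precision=1,suppress=True)
a=np.radians(-10);X=np.array([np.cos(a),np.sin(a)]);Y=np.array([-X[1],X[0]])
M=np.c_[[*X,0],[*Y,0],[0,0,1]]
n='w4';p=cv2.imread(f"pics/{n}.png");H,S,V=cv2.split(cv2.cvtColor(p,cv2.COLOR_BGR2HSV))
bl=(H>98)&(H<118)&(S>150)
rows=[(u,np.nonzero(bl[185:225,u])[0].min()+185) for u in(230,245,260,310,325,340)];print(rows,wplane(n,rows,104.5)@M)
cols=[]
for v in(205,215,225): k=np.nonzero(bl[v,200:370])[0]+200; cols+=[(k.min(),v),(k.max(),v)]
print(wplane(n,cols,104.5)@M)
p,d=r.snapshot("side"); cv2.imwrite("pics/d5.png",p[:,:,::-1])
cv2.imwrite("pics/d5c.png",cv2.resize(p[170:340,240:400,::-1],None,fx=4.5,fy=3.5,interpolation=cv2.INTER_CUBIC))
o=r.observe();t=o["position"];print(t@M,o["contact_force"])
E
```

```text
Traceback (most recent call last):
ValueError: zero-size array to reduction operation minimum which has no identity
```

```bash
python3 - <<'E'
from h import *
np.set_printoptions(precision=1,suppress=True)
a=np.radians(-10);X=np.array([np.cos(a),np.sin(a)]);Y=np.array([-X[1],X[0]])
M=np.c_[[*X,0],[*Y,0],[0,0,1]]
n='w4';p=cv2.imread(f"pics/{n}.png").astype(int)
bl=(p[:,:,0]-p[:,:,2]>60)
rows=[]
for u in(230,245,260,310,325,340):
    k=np.nonzero(bl[185:235,u])[0]
    if len(k): rows.append((u,k.min()+185))
print(rows,wplane(n,rows,104.5)@M)
cols=[]
for v in(205,215,225):
    k=np.nonzero(bl[v,200:370])[0]+200
    if len(k): cols+=[(k.min(),v),(k.max(),v)]
print(wplane(n,cols,104.5)@M)
p,d=r.snapshot("side"); cv2.imwrite("pics/d5c.png",cv2.resize(p[170:340,240:400,::-1],None,fx=4.5,fy=3.5,interpolation=cv2.INTER_CUBIC))
o=r.observe();t=o["position"];print(t@M,o["contact_force"])
E
```

```text
[(230, np.int64(202)), (245, np.int64(202)), (260, np.int64(202)), (310, np.int64(202)), (325, np.int64(202)), (340, np.int64(202))] [[ 495.1 -317.6  104.5]
 [ 495.2 -300.7  104.5]
 [ 495.2 -284.1  104.5]
 [ 495.4 -228.9  104.5]
 [ 495.4 -212.2  104.5]
 [ 495.4 -195.3  104.5]]
[[ 498.4 -334.9  104.5]
 [ 498.8 -180.2  104.5]
 [ 510.2 -334.5  104.5]
 [ 510.6 -179.5  104.5]
 [ 522.2 -335.3  104.5]
 [ 522.6 -179.9  104.5]]
[ 483.6 -255.9  214.9] [-0.3  0.2 -0.8]
```

View pics/d5c.png

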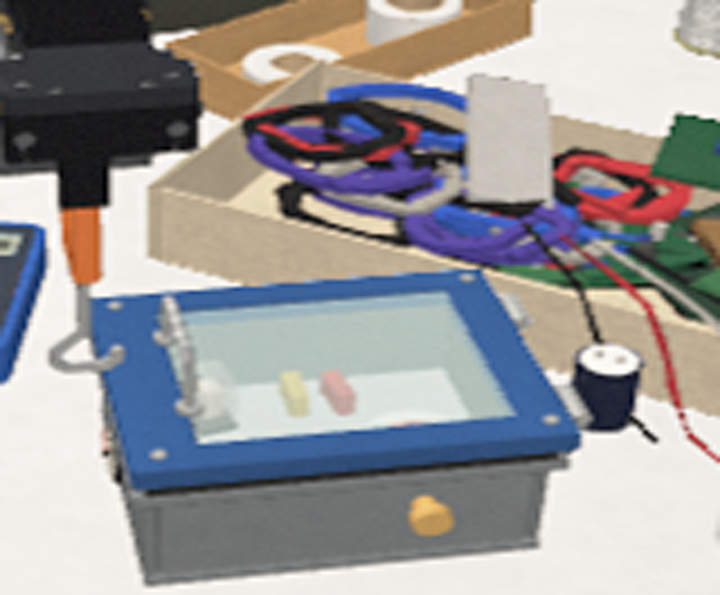

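Emit:
apply_moves:
  targets:
    - [[-0.008,-0.001,0],[0,0,0]]
    - [[-0.018,-0.001,0],[0,0,0]]
    - [[-0.029,-0.001,0],[0,0,0]]
    - [[-0.038,-0.001,0],[0,0,0]]
    - [[-0.0445,-0.001,0],[0,0,0]]

```text
t: 6.78
position: [475.5, -345.4, 215.6]
tool_rot: [0.087, 0.996, 0.0, -0.001]
contact_force: [-3.4, 1.0, 1.6]
opening: 0.498
```

```bash
python3 - <<'E'
from h import *
np.set_printoptions(precision=1,suppress=True)
a=np.radians(-10);X=np.array([np.cos(a),np.sin(a)]);Y=np.array([-X[1],X[0]])
M=np.c_[[*X,0],[*Y,0],[0,0,1]]
A=[]
for n,(x0,y0,x1,y1) in dict(side=(250,220,330,300),scene=(295,245,375,325)).items():
    p,d=r.snapshot(n); A.append(cv2.resize(p[y0:y1,x0:x1,::-1],(400,500),interpolation=cv2.INTER_CUBIC))
cv2.imwrite("pics/d6.png",np.hstack(A))
o=r.observe();print(o["position"]@M,o["contact_force"],o["torque"],o["t"])
E
```

```text
[ 528.5 -257.6  215.6] [-2.9  0.7  2. ] [0.3 0.9 0. ] 6.875
```

View pics/d6.png

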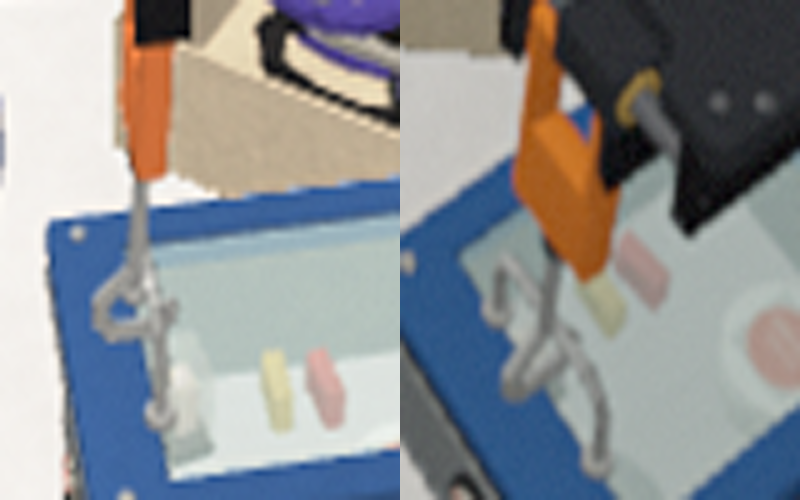

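```bash
python3 - <<'E'
from h import *
np.set_printoptions(precision=1,suppress=True)
a=np.radians(-10);X=np.array([np.cos(a),np.sin(a)]);Y=np.array([-X[1],X[0]])
M=np.c_[[*X,0],[*Y,0],[0,0,1]]
o=snapw('w6');print(o["position"]@M,o["contact_force"])
n='w6';p=cv2.imread(f"pics/{n}.png");H,S,V=cv2.split(cv2.cvtColor(p,cv2.COLOR_BGR2HSV))
k=(H<14)&(S>180)&(V>150)&boxmask(H.shape,230,150,340,320)
O=wworld(n,k);O=O[O[:,2]>np.percentile(O[:,2],98)-5];L=O@M;print("grip top",np.percentile(L,[1,50,99],axis=0))
for cam,b in(("scene",(295,245,375,325)),("side",(250,220,330,300))):
    p,d=r.snapshot(cam);c=r.camera_params(cam);h=cv2.cvtColor(p,cv2.COLOR_RGB2HSV)
    L=world(c,d,boxmask(d.shape,*b)&(h[:,:,1]<70))@M
    L=L[(L[:,2]>109)&(L[:,2]<215)&(abs(L[:,0]-525)<40)&(abs(L[:,1]+257)<40)]
    print(cam,len(L))
    for z in range(108,200,6):
        q=L[(L[:,2]>=z)&(L[:,2]<z+6)]
        if len(q): print(z,len(q),"lx",np.percentile(q[:,0],[0,50,100]),"ly",np.percentile(q[:,1],[0,50,100]))
w=cv2.imread("pics/w6.png");cv2.imwrite("pics/w6c.png",cv2.resize(w[170:330,205:365],(640,600),interpolation=cv2.INTER_CUBIC))
E
```

```text
tcp [ 475.7 -345.4  215.6] [-2.9  0.7  2. ] yaw 170.02
[ 528.5 -257.6  215.6] [-2.9  0.7  2. ]
grip top [[ 522.2 -277.3  274.5]
 [ 526.8 -258.2  278.1]
 [ 532.7 -236.9  279.8]]
scene 296
108 34 lx [521.6 526.  533.1] ly [-294.4 -255.9 -217.5]
114 15 lx [516.  525.9 530. ] ly [-290.9 -259.4 -225. ]
120 45 lx [504.9 524.4 532.7] ly [-289.9 -257.6 -223.5]
126 19 lx [504.  524.7 537.9] ly [-290.1 -259.2 -223.6]
132 30 lx [504.4 511.2 529. ] ly [-289.4 -258.4 -223.4]
138 45 lx [511.3 525.3 530.4] ly [-286.7 -259.5 -225.3]
144 62 lx [515.3 526.3 530. ] ly [-283.5 -259.2 -226.8]
150 4 lx [519.3 521.3 525. ] ly [-259.6 -259.  -257.4]
156 8 lx [518.7 519.9 521.9] ly [-259.9 -258.3 -255.3]
162 9 lx [519.9 521.7 524.2] ly [-260.5 -258.8 -255.4]
168 5 lx [519.6 521.  523.2] ly [-259.5 -258.3 -256.3]
174 8 lx [520.7 521.9 524.5] ly [-260.5 -259.5 -255.4]
180 6 lx [520.6 522.1 524.5] ly [-259.8 -258.9 -255.8]
186 2 lx [519.1 519.3 519.5] ly [-257.1 -255.3 -253.5]
192 1 lx [518.4 518.4 518.4] ly [-257.6 -257.6 -257.6]
198 1 lx [528.6 528.6 528.6] ly [-278.2 -278.2 -278.2]
side 211
108 9 lx [524.1 527.1 529.8] ly [-296.9 -262.8 -229.6]
114 36 lx [507.  522.5 536.9] ly [-295.8 -262.9 -232.6]
120 27 lx [505.3 527.1 539.3] ly [-294.9 -263.4 -260.4]
126 20 lx [505.  517.5 537.2] ly [-294.4 -264.2 -259.2]
132 23 lx [507.4 517.7 531. ] ly [-293.1 -264.8 -260.5]
138 46 lx [514.  526.5 530.8] ly [-291.2 -266.6 -248.7]
144 10 lx [519.8 522.9 528.2] ly [-275.1 -263.1 -259. ]
150 8 lx [519.7 523.  526. ] ly [-264.  -263.2 -261.5]
156 10 lx [519.7 522.  526.3] ly [-265.4 -262.6 -260.4]
162 4 lx [521.7 523.1 525.9] ly [-264.4 -263.9 -260.5]
168 8 lx [521.4 523.6 526.2] ly [-266.3 -264.9 -262.2]
174 8 lx [522.  523.8 525.9] ly [-265.4 -262.9 -261.4]
192 1 lx [531.3 531.3 531.3] ly [-278.7 -278.7 -278.7]
```

View pics/w6c.png

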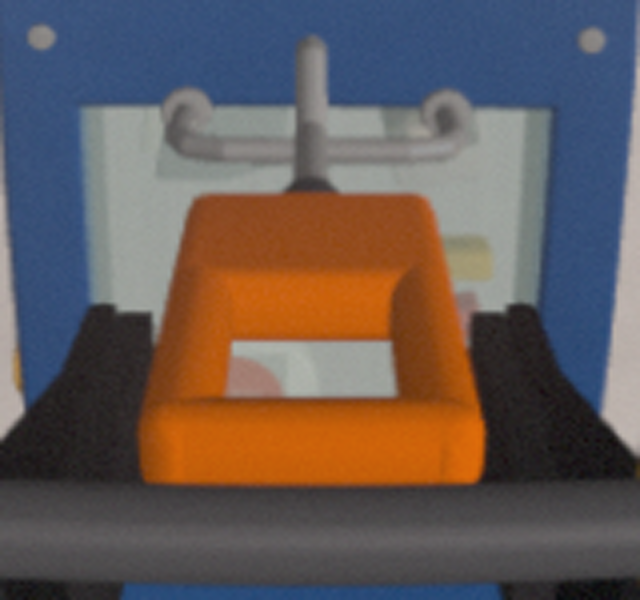

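Emit:
apply_moves:
  targets:
    - [[0,0,-0.003],[0,0,0]]
    - [[0,0,-0.006],[0,0,0]]
    - [[0,0,-0.009],[0,0,0]]
    - [[0,0,-0.011],[0,0,0]]
    - [[0,0,-0.011],[0,0,0]]

```text
t: 7.65
position: [475.9, -345.6, 226.9]
tool_rot: [0.087, 0.996, -0.0, 0.0]
contact_force: [-0.2, -0.5, -1.9]
opening: 0.505
```

```bash
cat > look.py <<'E'
from h import *
np.set_printoptions(precision=1,suppress=True)
a=np.radians(-10);X=np.array([np.cos(a),np.sin(a)]);Y=np.array([-X[1],X[0]])
M=np.c_[[*X,0],[*Y,0],[0,0,1]]
o=r.observe();print(o["t"],o["position"]@M,o["contact_force"],o["torque"])
for cam,b,cy in(("scene",(295,235,375,325),-258.5),("side",(250,215,330,300),-263)):
    p,d=r.snapshot(cam);c=r.camera_params(cam);h=cv2.cvtColor(p,cv2.COLOR_RGB2HSV)
    L=world(c,d,boxmask(d.shape,*b)&(h[:,:,1]<70))@M
    L=L[(L[:,2]>109)&(L[:,2]<215)&(abs(L[:,0]-525)<40)]
    B=L[(abs(abs(L[:,1]-cy)-17)<6)&(L[:,2]>130)]; print(cam,"bail",len(B),np.median(B,0))
    L=L[abs(L[:,1]-cy)<6]
    for z in range(108,200,8):
        q=L[(L[:,2]>=z)&(L[:,2]<z+8)]
        if len(q): print(z,len(q),"lx",np.percentile(q[:,0],[2,50,98]))
E
python3 look.py
```

```text
7.65 [ 528.7 -257.7  226.9] [-0.2 -0.5 -1.9] [ 0. -0. -0.]
scene bail 38 [ 526.8 -272.   143.9]
124 9 lx [517.  523.9 528.6]
132 36 lx [506.3 523.8 539.2]
140 33 lx [506.  525.2 540.2]
148 23 lx [509.1 514.8 521.1]
156 14 lx [515.4 520.9 525.5]
164 10 lx [520.9 522.8 525.9]
172 10 lx [521.3 522.3 525. ]
180 9 lx [521.8 522.9 526.9]
188 9 lx [521.6 523.1 525.8]
196 3 lx [519.8 521.5 521.7]
side bail 16 [ 528.1 -280.3  141.4]
116 1 lx [524.3 524.3 524.3]
124 36 lx [508.8 521.8 538.8]
132 21 lx [507.1 513.7 541. ]
140 26 lx [507.8 515.7 530.1]
148 17 lx [515.8 520.3 526.3]
156 8 lx [521.9 523.7 526.2]
164 11 lx [522.  524.2 527.7]
172 11 lx [522.2 525.9 528.4]
180 12 lx [522.2 524.4 528.3]
188 4 lx [524.2 525.6 528. ]
```

Emit:
apply_moves:
  targets:
    - [[-0.0015,0,-0.001],[0,0,0]]
    - [[-0.0035,0,-0.002],[0,0,0]]
    - [[-0.0035,0,-0.003],[0,0,0]]
    - [[-0.0035,0,-0.004],[0,0,0]]
    - [[-0.0035,0,-0.005],[0,0,0]]

```text
t: 8.38
position: [479.2, -346.0, 231.7]
tool_rot: [0.087, 0.996, 0.0, 0.0]
contact_force: [0.6, -0.2, -1.1]
opening: 0.496
```

Emit:
apply_moves:
  targets:
    - [[0,0,-0.0005],[0,0,0]]
    - [[0,0,-0.001],[0,0,0]]
    - [[0,0,-0.0015],[0,0,0]]
    - [[0,0,-0.002],[0,0,0]]
    - [[0,0,-0.0025],[0,0,0]]

```text
t: 9.0
position: [479.0, -346.0, 233.7]
tool_rot: [0.087, 0.996, 0.0, -0.0]
contact_force: [0.2, -0.4, -4.2]
opening: 0.498
```

Emit:
apply_moves:
  targets:
    - [[0,0,-0.0004],[0,0,0]]
    - [[0,0,-0.0008],[0,0,0]]
    - [[0,0,-0.0012],[0,0,0]]
    - [[-0.0002,0,-0.0016],[0,0,0]]
    - [[-0.0004,0,-0.002],[0,0,0]]
  squeeze: 60

```text
t: 9.62
position: [478.9, -345.8, 234.6]
tool_rot: [0.087, 0.996, 0.001, -0.001]
contact_force: [0.2, -2.3, -16.1]
opening: 0.497
```

Emit:
apply_moves:
  targets:
    - [[0,0,-0.0004],[0,0,0]]
    - [[0,0,-0.0008],[0,0,0]]
    - [[-0.0003,0,-0.0012],[0,0,0]]
    - [[-0.0004,0,-0.0016],[0,0,0]]

```text
t: 10.12
position: [480.7, -346.3, 239.7]
tool_rot: [0.087, 0.996, -0.0, 0.001]
contact_force: [-0.4, -0.3, -4.1]
opening: 0.501
```

Emit:
apply_moves:
  targets:
    - [[-0.0005,0,-0.001],[0,0,0]]
    - [[-0.001,0,-0.002],[0,0,0]]
    - [[-0.0015,0,-0.0035],[0,0,0]]
    - [[-0.002,0,-0.005],[0,0,0]]
    - [[-0.0025,0,-0.0065],[0,0,0]]

```text
t: 10.75
position: [482.5, -346.8, 244.4]
tool_rot: [0.087, 0.996, -0.0, 0.0]
contact_force: [-0.1, -0.4, -4.2]
opening: 0.498
```

Emit:
apply_moves:
  targets:
    - [[-0.0005,0,-0.0015],[0,0,0]]
    - [[-0.001,0,-0.003],[0,0,0]]
    - [[-0.0015,0,-0.0045],[0,0,0]]
    - [[-0.002,0,-0.006],[0,0,0]]
    - [[-0.0025,0,-0.0075],[0,0,0]]

```text
t: 11.38
position: [485.0, -347.2, 251.9]
tool_rot: [0.087, 0.996, -0.0, 0.0]
contact_force: [0.5, -1.6, -3.8]
opening: 0.496
```

```bash
python3 look.py; python3 - <<'E'
from look import *
for cam in("scene","side"):
    p,d=r.snapshot(cam);c=r.camera_params(cam);q=p.astype(int)
    L=world(c,d,((q[:,:,2]-q[:,:,0])>60)&boxmask(d.shape,*((280,225,420,350) if cam=="scene" else (250,225,372,312))))@M
    L=L[(L[:,2]>95)&(L[:,2]<150)]
    for e,f in((490,505),(500,515),(560,600),(640,690)):
        k=(L[:,0]>e)&(L[:,0]<f)
        if k.sum(): print(cam,e,k.sum(),np.percentile(L[k,2],[50,95]))
    k=np.ones(len(L),bool)
    for _ in range(3):
        A=np.polyfit(L[k,0],L[k,2],1); e=L[:,2]-np.polyval(A,L[:,0]); k=abs(e)<4
    print("slope",A[0],k.sum(),"z at 505",np.polyval(A,505))
E
```

```text
11.375 [ 537.9 -257.7  251.9] [ 0.5 -1.6 -3.8] [-0.2 -0.2 -0. ]
scene bail 38 [ 532.7 -270.6  162.8]
116 78 lx [528.7 542.6 563.5]
124 4 lx [525.9 526.8 527.6]
148 4 lx [522.9 532.2 542.6]
156 53 lx [516.5 531.8 548. ]
164 21 lx [515.9 520.5 549.4]
172 26 lx [518.6 524.9 531. ]
180 13 lx [527.5 530.7 535.4]
188 11 lx [530.1 531.8 536.1]
196 9 lx [530.6 531.7 534.4]
side bail 20 [ 534.4 -279.7  159.5]
108 19 lx [547.5 559.5 564. ]
116 34 lx [528.6 546.8 560.8]
148 32 lx [521.2 530.9 546.9]
156 40 lx [516.1 534.1 551.3]
164 15 lx [517.8 521.9 525.5]
172 17 lx [524.5 528.2 533.4]
180 8 lx [531.9 534.1 536.3]
188 11 lx [532.  534.1 536.3]
196 13 lx [532.  534.2 538.6]
11.475 [ 538.  -257.7  252. ] [-0.  -0.6 -3.8] [-0.2 -0.1 -0. ]
scene bail 38 [ 533.2 -270.7  162.5]
116 76 lx [529.  543.6 564.5]
124 4 lx [526.9 527.9 528.8]
148 3 lx [527.1 530.9 542.9]
156 51 lx [517.3 531.9 547.6]
164 28 lx [515.8 532.9 550.7]
172 23 lx [519.4 524.1 528.9]
180 14 lx [526.4 530.  533.9]
188 11 lx [530.2 531.3 535.3]
196 10 lx [530.9 532.4 534.9]
side bail 17 [ 533.9 -277.9  158.4]
108 20 lx [536.8 557.6 564.5]
116 33 lx [528.9 543.5 561.1]
148 31 lx [520.9 530.5 546. ]
156 39 lx [516.1 533.6 551.4]
164 15 lx [516.8 522.1 527.5]
172 16 lx [523.9 528.4 533.6]
180 9 lx [532.  534.3 536.5]
188 9 lx [531.7 534.  536.3]
196 12 lx [531.8 534.2 538.5]
scene 490 508 [126.1 128.7]
scene 500 532 [126.4 128.5]
scene 560 281 [118.8 121.2]
scene 640 520 [107.9 111.8]
slope -0.10825736445268991 2487 z at 505 126.42499293139721
side 490 273 [123. 125.]
side 500 359 [123.  124.8]
side 560 292 [114.3 117.5]
side 640 600 [104.3 108.4]
slope -0.10846730530409845 2111 z at 505 122.97030789713153
```

Emit:
apply_moves:
  targets:
    - [[-0.0005,0,-0.0014],[0,0,0]]
    - [[-0.001,0,-0.0028],[0,0,0]]
    - [[-0.0015,0,-0.0044],[0,0,0]]
    - [[-0.002,0,-0.0058],[0,0,0]]
    - [[-0.0024,0,-0.007],[0,0,0]]

```text
t: 12.3
position: [487.4, -347.5, 258.9]
tool_rot: [0.087, 0.996, -0.0, 0.0]
contact_force: [0.7, -1.0, -3.9]
opening: 0.495
```

Emit:
apply_moves:
  targets:
    - [[0,0,0],[0,0,0]]
    - [[0,0,0],[0,0,0]]
    - [[0,0,0],[0,0,0]]
    - [[0,0,0],[0,0,0]]

```text
t: 12.8
position: [487.2, -347.4, 258.7]
tool_rot: [0.087, 0.996, 0.0, 0.0]
contact_force: [0.2, -1.1, -4.5]
opening: 0.501
```

```bash
python3 - <<'E'
from look import *
for cam in("scene","side"):
    p,d=r.snapshot(cam);c=r.camera_params(cam);q=p.astype(int)
    cv2.imwrite(f"pics/f_{cam}.png",p[:,:,::-1])
    L=world(c,d,((q[:,:,2]-q[:,:,0])>60)&boxmask(d.shape,*((280,225,420,350) if cam=="scene" else (250,225,372,312))))@M
    L=L[(L[:,2]>95)&(L[:,2]<150)]; k=np.ones(len(L),bool)
    for _ in range(3):
        A=np.polyfit(L[k,0],L[k,2],1); e=L[:,2]-np.polyval(A,L[:,0]); k=abs(e)<4
    print("slope",A[0],"angle",np.arctan(-A[0]),"z at 505",np.polyval(A,505))
    B=dict(scene=dict(cap=(380,240,402,278,45,70),reel=(170,228,210,272,55,80),meter=(212,245,268,318,30,60)),side=dict(reel=(190,195,222,240,55,80),meter=(205,230,255,282,30,60)))[cam]
    for k,b in B.items():
        W=world(c,d,boxmask(d.shape,*b[:4]));W=W[(W[:,2]>b[4])&(W[:,2]<b[5])];print(k,rect(W)[:3])
a=cv2.imread("pics/f_scene.png")[215:345,260:420];b=cv2.imread("pics/f_side.png")[190:330,235:385]
cv2.imwrite("pics/f.png",np.hstack([cv2.resize(a,(400,400)),cv2.resize(b,(400,400))]))
E
```

```text
12.8 [ 540.2 -257.6  258.7] [ 0.2 -1.1 -4.5] [-0.2 -0.3  0. ]
scene bail 55 [ 534.7 -270.2  168.6]
116 3 lx [554.3 563.5 563.9]
124 64 lx [529.7 542.9 562.7]
132 2 lx [528.2 528.7 529.1]
156 9 lx [526.8 533.2 545.8]
164 54 lx [518.4 536.2 549.9]
172 21 lx [517.7 522.  552.5]
180 23 lx [520.9 526.7 532.6]
188 16 lx [529.6 533.1 537.4]
196 10 lx [533.  534.3 536.2]
side bail 20 [ 537.  -279.6  165.6]
116 33 lx [544.2 554.9 564.6]
124 17 lx [530.4 535.5 550.3]
148 1 lx [542.9 542.9 542.9]
156 34 lx [523.2 534.6 551.8]
164 34 lx [519.7 536.9 553.1]
172 17 lx [519.6 524.4 534. ]
180 16 lx [527.  532.3 537.7]
188 10 lx [534.2 536.2 540.4]
196 14 lx [534.1 537.  540.4]
slope -0.14957213192857038 angle 0.14847146848526133 z at 505 134.66343881909216
cap (array([ 722.4, -340.1]), array([62.2, 38. ]), 18.1)
reel (array([390.5,  14.5]), array([70.9, 69.5]), 84.4)
meter (array([ 422.3, -131.9]), array([154.1,  78. ]), 64.1)
slope -0.15125217130328025 angle 0.15011433949731876 z at 505 131.3448334522368
reel (array([390.4,   9.5]), array([74. , 69.6]), 48.2)
meter (array([ 421.6, -137.9]), array([154.6,  78.2]), 64.3)
```

View pics/f.png

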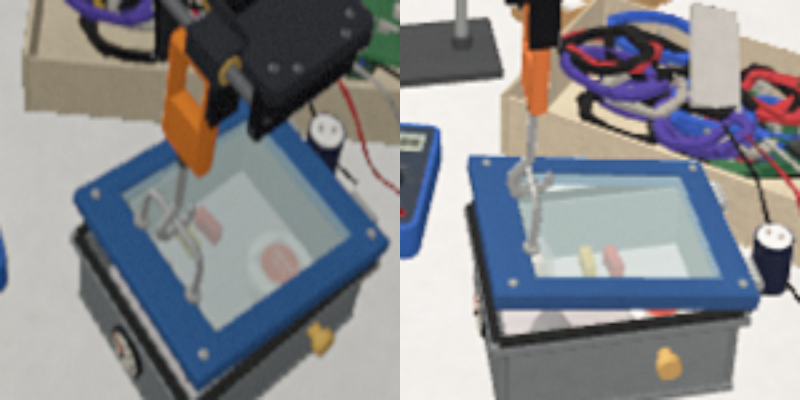

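```bash
python3 -c "
from station import r
o=r.observe();print(o['t'],o['position'],o['contact_force'],abs(o['qvel']).max());print(r.close_job())"
```

```text
13.0 [ 487.26053952 -347.41255554  258.69870865] [ 1.40926025 -0.56788227 -5.03102489] 0.0007291798548210967
the job is handed in; nothing more can be done
None
```

The job is done and handed in at t = 13.0 s. The lid is hanging on the hook about 3 cm open at its front edge, and the gripper is still holding the hook.

I lifted the hook 18 mm, drew it off the stand, slid its foot under the bail and pulled in steps of under half a millimetre. The gasket let go after the wrist force reached about 16 N. I then raised the lid slowly, following the bail's arc.

**Last checks**
- **Lid angle:** 0.148 rad from the scene camera and 0.150 rad from the side camera.
- **Steadiness:** the arm was still, with 4–5 N hanging on the tool. The bail was inside the J, and the grip opening was unchanged at 0.50.
- **Bystanders:** the multimeter and solder reel measured within about 1 mm of where they started.

**What disagreed or went wrong**
- **Capacitor:** its final measurement came out 13 mm off, with a smeared shape. I think the raised lid spilled into the measuring window. By eye it stands where it was, and nothing came near it.
- **Cameras:** the scene and side cameras differ by about 3–5 mm in absolute position. The lid angle does not depend on this.
- **Brief touch:** while sliding in, the hook's crank pressed against the bail with about 3–4 N and tilted the hook slightly. Raising the hook freed it.

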